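# Zero the peak pointer of the kitchen scale, then load it

## Task

Get the kitchen scale weighing: first turn the knob on its sloping dial anticlockwise until the pointer is fully back at its zero stop. Then gently set the steel dabba from the tray upright in the scale's dished cradle so that it settles in the middle, and let go. Keep the dabba upright, do not drop it, and leave the tub, bowl and spoon where they are.

Things in the scene. Friction and masses are not known exactly. Their poses are not given: they have to be found in the camera images.
- scale: White kitchen scale, fixed, 150 (x) x 270 (y) mm, base slab 30 mm high. Origin: centre of its underside; z up; its -x side faces away from the robot (turned half round, give or take 0.25 rad). On its +y half is a block with a round dial sloping at 35 degrees; on its -y half the dished steel cradle, centred at (0, -72) mm. Scale and tray stand left and right of the robot, either way round.
- dial (a point): Centre of the dial face, 65 mm above the counter, at (-12, 66, 65) mm in the scale; axes as the scale. The face looks up and towards the scale's -x, away from the robot, its normal 35 degrees from vertical. The dial's block is 116 mm wide; its top edge is 97 mm above the counter, 34 mm to +x of the scale's origin.
- knob (a joint): Angle of the dial's pointer knob in rad: 0 = against the hard zero stop (pointer straight up the slope, at the mark with the small dark stop block), growing clockwise seen from in front of the dial. Starts at 0.6 to 1.5; turning anticlockwise lowers it. Light friction (about 0.03 N m), no spring: it stays where left.
- knob_grip (a point): Point to grip on the knob's axis, 28 mm out from the dial face. z points out along the axis; x runs along the grip bar to the pointer's tip and turns with the knob. Black bar 40 mm long (x), 12 mm wide (y), from 6 to 36 mm out from the face, on a disc 42 mm across and 6 mm high; the thin pointer goes on to 47 mm from the axis.
- cradle_seat (a point): Centre of the flat inner floor of the dished cradle (about 35 mm across), 43 mm above the counter, axes as the scale. Around it the dish slopes up at 45 degrees to a rim 19 mm higher and 46 mm from the centre. The seated dabba's origin comes to this point.
- dabba: Small round lidded stainless steel container (the lid does not come off), 52 mm diameter (53 at the lid), 70 mm high, about 0.15 kg. Origin: centre of its underside; z up. Below 16 mm height the base rounds in to a flat foot of 28 mm diameter. It stands in one of three places on the tray, shared with tub and bowl.
- tub: Clear square plastic tub with white snap lid, 68 x 68 mm, 75 mm across the clips, 50 mm high, on the tray; bystander. Origin: centre of its underside.
- bowl: White ceramic bowl, 90 mm across the rim, 40 mm high, on the tray; bystander. Origin: centre of its underside.
- spoon: Wooden spoon, 210 mm long along its x axis, bowl end (42 mm wide) to +x, lying on the tray along the wall nearest the robot; bystander. Origin: under its middle.
- tray: Dark flat silicone tray, fixed, 260 (x) x 300 (y) mm, walls 22 mm high and 6 mm thick, floor 6 mm thick. Origin: centre of its underside.
Things that resemble listed ones, but are neither listed nor needed, are in the scene too. What is shaped like the dabba but purple is not meant.

How it is judged:
On the way, in this order (a step that is already met when the one before it is completed fails the run):
1. the pointer knob is back at its zero stop (value of joint knob below 0.07 rad), for 0.2 s.
2. the dabba is seated in the cradle (horizontal distance between dabba and cradle_seat below 0.007 m and z of dabba in the frame of cradle_seat below 0.004 m and angle between dabba's own z axis and vertical below 0.08 rad), for 0.2 s.
At the end, for the whole second after the job is handed in: Knob within 0.07 rad of its zero stop; dabba at rest in the cradle, within 7 mm of its centre, its underside within 4 mm of the cradle floor, upright within 0.08 rad (all of step 2 and value of joint knob below 0.07 rad and linear speed of dabba below 0.03 m/s); the robot touches nothing.
It fails at once if the dabba leans more than 0.5 rad (angle between dabba's own z axis and vertical above 0.5 rad).
It fails at once if the dabba is dropped or knocked away (faster than 0.7 m/s while no finger holds it) (linear speed of dabba above 0.7 m/s and contact force between the fingers and dabba below 0.3 N).
It fails at once if the tub is moved more than 30 mm (distance of tub from where it was at the start of the episode above 0.03 m).
It fails at once if the bowl is moved more than 30 mm (distance of bowl from where it was at the start of the episode above 0.03 m).
It fails at once if the spoon is moved more than 30 mm (distance of spoon from where it was at the start of the episode above 0.03 m).
It also fails if it takes over 72 s, if anything falls off the work surface, if the arm or the gripper's body presses on something with over 40 N, if the wrist force passes 120 N, or if a joint passes its speed limit or range.

## Robot

A 6-joint arm with a two-finger parallel gripper is mounted at the origin on the work surface. World frame = base frame: x ahead of the robot, y to its left, z up, the work surface at z = 0. Lengths are in m, angles in rad, forces in N, time in s.
With the tool pointing down it reaches from about 0.25 to 0.775 m from the base axis. Payload 4 kg.
Tool frame: the origin (TCP) lies midway between the tips of the shut fingers; the grasp point (between the pads) lies 19 mm behind it; z points along the fingers, y is the direction in which the jaws open and shut (so a half turn about z gives the same grasp; the last joint's range is limited). The gripper opens to 94 mm and grips with 3 to 60 N. Pads are 16 mm wide; open, the fingers measure 119 mm over their backs; the gripper's body (75 mm by 177 mm) begins 78 mm behind the grasp point.
Start: joints at [-1.39, 0.087, 1.371, -0, 1.684, -0.103], TCP at [0.154, -0.528, 0.182] pointing down, gripper open.
Joint ranges: [-3.1, 3.1], [-0.76, 2.03], [0.27, 2.55], [-1.08, 4.22], [0.17, 2.65], [-2.57, 2.57]. Speed limits (rad/s): [2.79, 2.79, 3.14, 3.14, 3.14, 3.14].

## Interface

Orientations are given as [roll, pitch, yaw] about the fixed x, y, z axes, in that order (R = Rz(yaw) Ry(pitch) Rx(roll)).
In Python, from bench import robot, cams gives the robot as it stands.
- The arm moves only by the tool step_arm, never from a script. Its argument "plan" is a list that holds one entry, the list of rows, each a list of 5 numbers: the shift along the world's x, y, z in mm, then the turn about the world's z in rad, then the opening in per cent of the stroke, from 0 (shut) to 100 (fully open). In form: [[[tx, ty, tz, turn, fingers], ...]]. A call has 1 to 8 rows; each row is the pose to reach, as a shift and turn from the pose commanded when the call began; what a row does not reach only later rows make up. A row lasts 1/12 s, in which the tool goes at most 41.7 mm and 7.16 degrees, less where a joint would pass 70% of its speed; a pose out of reach is approached as far as the arm can. A call with a gripper value outside its range is refused whole. The fingers move at their own pace and stop on an object; the grip force is fixed at half the most. Time passes only in rows, so rows that repeat a pose let the fingers close. It gives the time, the measured TCP pose, the force and the opening at its end, in the units of the state.
- robot.get_obs(): the state, without advancing time (a new reading comes with each control period).
- cams.snapshot(name): name is "scene" or "side" or "wrist"; returns a dict with "frame" (384x512x3 uint8, red, green, blue), "camera_matrix" (3x3 intrinsics, pixels), "origin" and "attitude" of the camera in the world; the wrist camera has in their place "T_tool_cam" (4x4, takes a point from camera to tool coordinates, whose origin is the TCP and whose axes are the flange's). Camera axes: x right, y down, z forward; pixel columns grow to the right and rows downward; lengths in m; the calibration is good to about 2 mm. A picture is of the moment at which its call begins: read the wrist's pose just before it. There is no depth.
- robot.close_job(): hands the job in, once; it reports no verdict.
The state is a dict: "time": time; "joint_positions": joint angles; "qvel": joint speeds; "joint_torque": joint torques, N m; "tool_pos": TCP position; "ee_rot": TCP orientation; "wrist_force": force on the tool from outside, world axes, zero at the start; "wrist_torque": the same for the moment, N m; "width": finger opening in m.
Only numpy, scipy, OpenCV 4.12 (cv2) and the standard library are available. Lean on these libraries where they do the work, as an engineer would, in place of code of your own. Each camera call takes 0.05 s, during which the arm holds its last target. There are 200 camera calls.

## Working session

There is one attempt and no reset: what is moved stays moved. The work goes in short steps, Python scripts to look and compute and a tool call to move; the robot and the scene stay as the last step left them, time stands still between calls to the robot, and variables do not carry over. Pictures are saved under pics/ and viewed, about 8 in all and at most 12, crops included, and the job is handed in when it is done.

Besides the shell and the picture viewer there is one more tool, called after "Request:" in YAML: its name, and indented under it one key for each argument. step_arm: Moves the arm, as the interface text tells. Its arguments: {"type":"object","properties":{"plan":{"type":"array"}},"required":["plan"]}

```bash
mkdir -p pics; ls; python3 - <<'E'
from bench import robot,cams
import cv2,numpy as np,pickle
o=robot.get_obs();print({k:np.round(v,3) for k,v in o.items()})
for n in("scene","side"):
    s=cams.snapshot(n);pickle.dump(s,open(f"{n}.pkl","wb"));cv2.imwrite(f"pics/{n}0.png",s["frame"][:,:,::-1])
    print(n,s["camera_matrix"],s["origin"],s["attitude"])
a=[cv2.imread(f"pics/{n}0.png") for n in("scene","side")]
cv2.imwrite("pics/both0.png",cv2.resize(np.vstack(a),None,fx=.78,fy=.78) if 0 else a[0])
E
```

```text
pics
{'time': np.float64(0.0), 'joint_positions': array([-1.39 ,  0.088,  1.372, -0.   ,  1.684, -0.103]), 'qvel': array([-0.002, -0.001,  0.   ,  0.   , -0.   ,  0.001]), 'joint_torque': array([ 0.0000e+00, -3.4018e+01, -3.0242e+01,  7.2000e-02,  3.3000e-02,
       -0.0000e+00]), 'tool_pos': array([ 0.154, -0.527,  0.181]), 'ee_rot': array([-3.139, -0.   ,  0.284]), 'wrist_force': array([ 0.054,  0.378, -0.483]), 'wrist_torque': array([-0.041,  0.011,  0.064]), 'width': np.float64(0.094)}
scene [[456.79159629   0.         248.08450487]
 [  0.         456.79159629 193.47906652]
 [  0.           0.           1.        ]] [ 1.1403911  -0.20836005  0.6831415 ] [-2.3276907   0.00799277  1.23351879]
side [[485.61871063   0.         252.57016442]
 [  0.         485.61871063 198.01557134]
 [  0.           0.           1.        ]] [ 0.2926276  -0.8283405   0.60191789] [-2.12602719 -0.00769102 -0.2578088 ]
```

View pics/scene0.png

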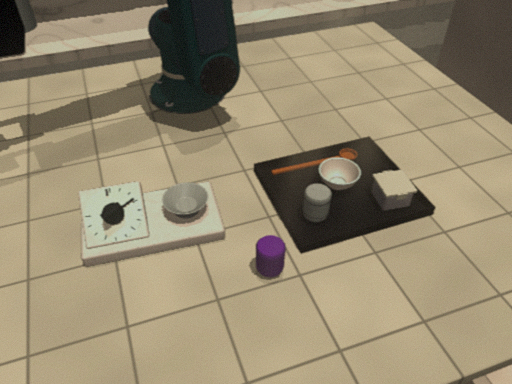

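View pics/side0.png

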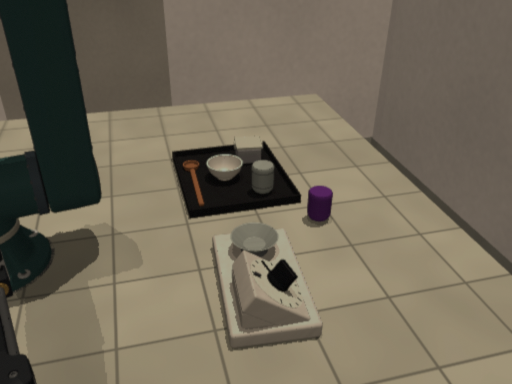

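The scene view shows the scale on the robot's right, with the knob at scene (113,213) and its pointer up and right, and the dish at (186,200). On the tray are the grey dabba (317,203), bowl (340,174), tub (393,189) and spoon. Two things could be the dabba: the grey steel cylinder at (317,203) and the purple one at (270,256). The grey one on the tray fits and the purple one is excluded. I'll get rough positions next.

```bash
cat > h.py <<'E'
import numpy as np,cv2,pickle
from scipy.spatial.transform import Rotation as R
def cam(s,obs=None):
    if "T_tool_cam" in s:
        T=np.eye(4);T[:3,:3]=R.from_euler("xyz",obs["ee_rot"]).as_matrix();T[:3,3]=obs["tool_pos"]
        T=T@np.array(s["T_tool_cam"]);return T[:3,:3],T[:3,3]
    return R.from_euler("xyz",s["attitude"]).as_matrix(),np.array(s["origin"])
def ray(s,uv,obs=None):
    M,o=cam(s,obs);K=s["camera_matrix"];d=M@np.linalg.solve(K,[uv[0],uv[1],1.]);return o,d/np.linalg.norm(d)
def onz(s,uv,z,obs=None):
    o,d=ray(s,uv,obs);return o+d*(z-o[2])/d[2]
def tri(rs):
    A=sum(np.eye(3)-np.outer(d,d) for o,d in rs);b=sum((np.eye(3)-np.outer(d,d))@o for o,d in rs);return np.linalg.solve(A,b)
def proj(s,p,obs=None):
    M,o=cam(s,obs);q=s["camera_matrix"]@(M.T@(np.asarray(p)-o));return q[:2]/q[2]
E
python3 - <<'E'
from h import *
a=pickle.load(open("scene.pkl","rb"));b=pickle.load(open("side.pkl","rb"))
np.set_printoptions(precision=3,suppress=True)
print("dabba top",onz(a,(317,190),.076),onz(b,(263,167),.076),tri([ray(a,(317,190)),ray(b,(263,167))]))
print("cradle rim",onz(a,(186,198),.062),onz(b,(254,240),.062),tri([ray(a,(186,198)),ray(b,(254,240))]))
print("knob",onz(a,(113,213),.09),onz(b,(283,275),.09),tri([ray(a,(113,213)),ray(b,(283,275))]))
print("bowl",onz(a,(340,172),.046)," tub",onz(a,(393,182),.056))
E
```

```text
dabba top [0.568 0.129 0.076] [0.57  0.115 0.076] [0.571 0.127 0.074]
cradle rim [ 0.489 -0.114  0.062] [ 0.484 -0.131  0.062] [ 0.485 -0.116  0.054]
knob [ 0.512 -0.253  0.09 ] [ 0.495 -0.268  0.09 ] [ 0.499 -0.254  0.078]
bowl [0.506 0.217 0.046]  tub [0.58  0.297 0.056]
```

Request:
step_arm:
  plan:
    - [[0,0,130,0,100],[0,0,130,0,100],[0,0,130,0,100],[40,30,130,0,100],[80,60,130,0,100],[110,90,130,0,100],[140,120,130,0,100],[170,150,130,0,100]]

```text
time: 0.77
tool_pos: [0.3115, -0.3899, 0.3113]
ee_rot: [-3.141, 0.0, 0.283]
wrist_force: [0.2, -0.1, 0.2]
width: 0.0938
```

Request:
step_arm:
  plan:
    - [[30,20,0,0,100],[60,45,0,0,100],[90,70,0,0,100],[120,100,0,-0.1,100],[150,130,0,-0.2,100],[160,150,0,-0.284,100],[160,150,0,-0.284,100],[160,150,0,-0.284,100]]

```text
time: 1.43
tool_pos: [0.4709, -0.2404, 0.3112]
ee_rot: [-3.142, 0.001, 0.004]
wrist_force: [0.0, -0.3, 0.4]
width: 0.0943
```

```bash
cat > w.py <<'E'
import sys
from h import *
from bench import robot,cams
o=robot.get_obs();s=cams.snapshot("wrist");n=sys.argv[1]
pickle.dump((s,o),open(n+".pkl","wb"));cv2.imwrite(f"pics/{n}.png",s["frame"][:,:,::-1])
np.set_printoptions(precision=3,suppress=True)
print(o["tool_pos"],o["ee_rot"],o["time"],o["width"]);M,c=cam(s,o);print(c,M[:,2])
E
python3 w.py w1
```

```text
[ 0.471 -0.24   0.311] [-3.142  0.001  0.004] 1.4333 0.0942742702088829
[ 0.549 -0.24   0.514] [-0.27  -0.001 -0.963]
```

View pics/w1.png

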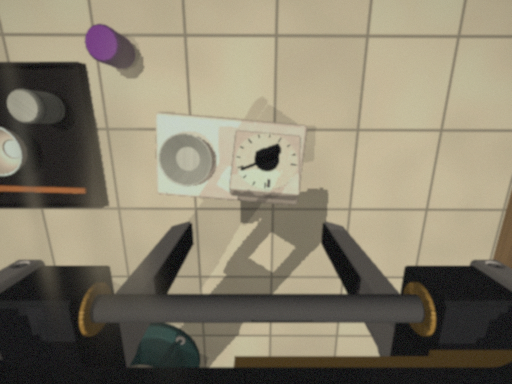

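The wrist view from above shows the dish at (187,159), the knob at (267,157) with its pointer towards (240,168), and the scale's far edge running from (157,113) to (306,125). The grey dabba is at (25,105) and the purple one at (102,43).

```bash
python3 - <<'E'
from h import *
np.set_printoptions(precision=4,suppress=True)
s,o=pickle.load(open("w1.pkl","rb"));f=s["frame"]
g=cv2.cvtColor(f,cv2.COLOR_RGB2GRAY);hsv=cv2.cvtColor(f,cv2.COLOR_RGB2HSV)
P=lambda uv,z:onz(s,uv,z,o)
# far edge of the slab: low saturation vs tiles
for u in range(165,300,15):
    col=hsv[95:140,u,1].astype(int);gr=g[95:140,u].astype(int);k=np.argmax(np.diff(np.convolve(gr,[1,1,1],'same')[1:-1]))
    print(u,95+np.argmin(np.diff(col))+.5,95+np.argmax(np.diff(gr))+.5,end=' | ')
print()
c=cv2.HoughCircles(cv2.medianBlur(g[120:200,140:235],3),cv2.HOUGH_GRADIENT_ALT,1,5,param1=150,param2=.6,minRadius=8,maxRadius=40)
if c is not None:
    for x,y,r in c[0]: print("circ",x+140,y+120,r,P((x+140,y+120),.043),P((x+140,y+120),.062), r*.47/s["camera_matrix"][0,0])
m=(g[125:190,232:302]<75).astype(np.uint8)
n,l,st,ce=cv2.connectedComponentsWithStats(m)
for i in range(1,n): print(st[i]+[232,125,0,0,0],ce[i]+[232,125])
cv2.imwrite("pics/w1c.png",cv2.resize(f[100:210,140:320,::-1],None,fx=4.4,fy=4.4,interpolation=cv2.INTER_CUBIC))
E
```

```text
165 112.5 113.5 | 180 114.5 114.5 | 195 117.5 116.5 | 210 117.5 117.5 | 225 118.5 119.5 | 240 120.5 120.5 | 255 122.5 121.5 | 270 121.5 122.5 | 285 121.5 124.5 | 
circ 188.0 159.0 26.288765 [ 0.4849 -0.1186  0.043 ] [ 0.4875 -0.1235  0.062 ] 0.04650850478211217
circ 188.0 159.0 11.975436 [ 0.4849 -0.1186  0.043 ] [ 0.4875 -0.1235  0.062 ] 0.021186223304472444
[254 145  26  25 455] [267.4462 157.5758]
[251 165   1   1   1] [251. 165.]
[242 168   3   1   3] [243. 168.]
```

View pics/w1c.png

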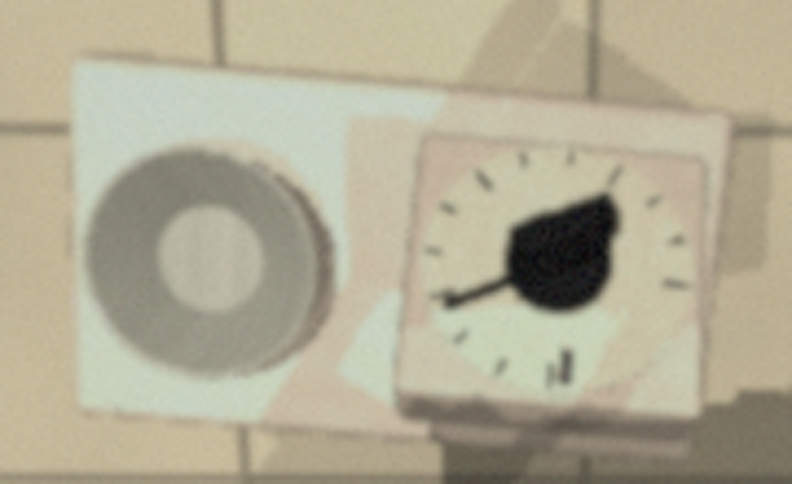

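The crop shows the dish floor centre at full-image (188,159), the dial disc centre at (267,159), the pointer tip at (241,168) and the zero mark with its stop at (267,184). Next come the yaw and the knob pose.

```bash
python3 - <<'E'
from h import *
np.set_printoptions(precision=4,suppress=True)
s,o=pickle.load(open("w1.pkl","rb"));P=lambda uv,z:onz(s,uv,z,o)
a,b=P((165,113),.03),P((285,124),.03);d=a-b;psi=np.arctan2(d[0],-d[1]) 
# scale +y in world ~ -d ; yaw: +y_s=(-sin,cos)
ys=-d[:2]/np.linalg.norm(d[:2]);yaw=np.arctan2(-ys[0],ys[1]);print("yaw",yaw, "off pi",yaw%(2*np.pi)-np.pi)
crop=lambda x,y:(140+x/4.4-.4,100+y/4.4-.4)
Rz=R.from_euler("z",yaw).as_matrix()
seatA=P(crop(212,258),.043);seatB=P(crop(205,262),.062);print("seat",seatA,seatB)
slope=Rz@R.from_euler("y",-35,degrees=True).as_matrix() # z=normal towards -x, x axis up slope(+x,+z)
n=slope[:,2];up=slope[:,0];print("n",n,"up",up)
def onplane(uv,c,h):
    q,e=ray(s,uv,o);p=c+n*h;return q+e*((p-q)@n)/(e@n)
D=P(crop(560,258),.0695)-n*.006
print("dial from disc",D);
for st in(seatA,seatB): print("dial from seat",st+Rz@[-.012,.138,0])
t=onplane(crop(447,300),D,.008)-D;r=np.cross(n,up)  # clockwise seen from front
side=-np.cross(n,up)
print("tip",t@up,t@side,"len",np.hypot(t@up,t@side),"theta",np.arctan2(t@side,t@up),"side",side)
m=onplane(crop(556,372),D,0)-D;print("zero mark angle",np.arctan2(m@side,m@up),np.linalg.norm(m))
print("grip",D+.028*n)
E
```

```text
yaw 3.0579377950719935 off pi -0.08365485851779964
seat [ 0.4863 -0.1183  0.043 ] [ 0.4872 -0.1204  0.062 ]
n [ 0.5716 -0.0479  0.8192] up [-0.8163  0.0684  0.5736]
dial from disc [ 0.4869 -0.2571  0.0646]
dial from seat [ 0.4867 -0.2568  0.043 ]
dial from seat [ 0.4877 -0.259   0.062 ]
tip 0.022521192232279715 0.040965675413694225 len 0.04674816212070211 theta 1.0681392229203743 side [ 0.0836  0.9965 -0.    ]
zero mark angle -0.03760165282403657 0.044266271214288215
grip [ 0.503  -0.2585  0.0875]
```

Request:
step_arm:
  plan:
    - [[32,-18,-20,-0.12,53],[32,-18,-40,-0.24,53],[32,-18,-60,-0.36,53],[32,-18,-80,-0.48,53],[32,-18,-100,-0.6,53],[32,-18,-130,-0.7,53],[32,-18,-160,-0.7,53],[32,-18,-160,-0.7,53]]

```text
time: 2.15
tool_pos: [0.4976, -0.2587, 0.1441]
ee_rot: [3.139, 0.014, -0.702]
wrist_force: [-0.4, 0.1, -1.4]
width: 0.0499
```

```bash
python3 w.py w2; python3 - <<'E'
from h import *
s,o=pickle.load(open("w2.pkl","rb"));np.set_printoptions(precision=1,suppress=True)
print(proj(s,[.503,-.2585,.0875],o),proj(s,[.487,-.257,.065],o))
E
```

```text
[ 0.498 -0.259  0.144] [ 3.139  0.014 -0.702] 2.15 0.04987233848483976
[ 0.56  -0.311  0.346] [-0.217  0.18  -0.959]
[252.9 197.2] [261.4 202.8]
```

View pics/w2.png

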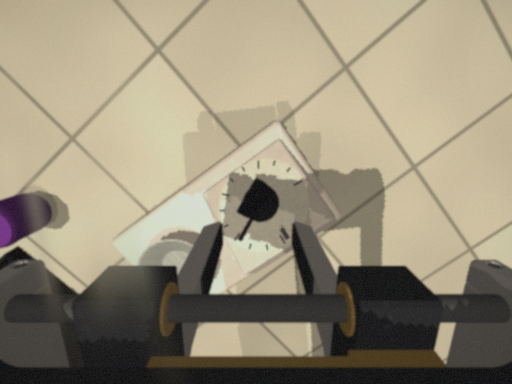

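The wrist view shows the knob at (259,200), against a predicted (253–261,197–203), and lying between the open fingers. I'll let the arm settle, then go down.

Request:
step_arm:
  plan:
    - [[0,0,0,0,53],[0,0,0,0,53]]

```text
time: 2.37
tool_pos: [0.5033, -0.261, 0.1546]
ee_rot: [-3.141, -0.004, -0.701]
wrist_force: [-0.2, 0.1, -0.7]
width: 0.0496
```

Request:
step_arm:
  plan:
    - [[0,2,-25,0,53],[0,2,-50,0,53],[0,2,-70,0,53],[0,2,-70,0,45],[0,2,-70,0,38],[0,2,-70,0,30],[0,2,-70,0,30],[0,2,-70,0,30]]

```text
time: 3.03
tool_pos: [0.5038, -0.2583, 0.0843]
ee_rot: [-3.141, -0.004, -0.7]
wrist_force: [0.2, 0.3, -0.5]
width: 0.0285
```

Now I'll rotate anticlockwise, keeping the bar loosely captive.

Request:
step_arm:
  plan:
    - [[0,0,0,0.1,28],[0,0,0,0.2,26],[0,0,0,0.3,24],[0,0,0,0.4,22],[0,0,0,0.5,20],[0,0,0,0.6,18],[0,0,0,0.62,17],[0,0,0,0.62,17]]

```text
time: 3.7
tool_pos: [0.503, -0.2577, 0.0828]
ee_rot: [3.141, -0.001, -0.082]
wrist_force: [-0.1, -0.1, 0.2]
width: 0.016
```

Request:
step_arm:
  plan:
    - [[0,0,-6,0,15],[0,0,-6,0.06,14],[0,0,-6,0.12,13],[0,0,-6,0.12,13],[0,0,-6,0.12,13]]

```text
time: 4.12
tool_pos: [0.5034, -0.2575, 0.0765]
ee_rot: [3.141, -0.002, 0.037]
wrist_force: [1.9, 0.5, 2.9]
width: 0.0125
```

```bash
python3 -c "
from bench import robot
o=robot.get_obs();print(o['wrist_torque'],o['wrist_force'])"
```

```text
[ 0.13953334 -0.34592958 -0.05288705] [1.89075707 0.51763439 2.85548927]
```

Request:
step_arm:
  plan:
    - [[0,0,0,0.06,12],[0,0,0,0.06,12],[0,0,0,0,13],[0,0,0,0,22],[0,0,0,0,35],[0,0,0,0,45],[0,0,20,0,50],[0,0,50,0,60]]

```text
time: 4.78
tool_pos: [0.4991, -0.2549, 0.1211]
ee_rot: [-3.134, 0.01, 0.04]
wrist_force: [0.0, 0.4, -0.0]
width: 0.0422
```

Request:
step_arm:
  plan:
    - [[0,0,40,0,100],[0,0,80,0,100],[0,0,120,0,100],[0,0,150,-0.1,100],[0,0,150,-0.1,100],[0,0,150,-0.1,100],[0,0,150,-0.1,100]]

```text
time: 5.37
tool_pos: [0.5018, -0.2567, 0.2737]
ee_rot: [-3.139, 0.004, -0.059]
wrist_force: [-0.1, 0.4, -0.1]
width: 0.0888
```

```bash
python3 w.py w3; python3 - <<'E'
from h import *
s,o=pickle.load(open("w3.pkl","rb"));f=s["frame"]
c=proj(s,[.487,-.257,.065],o);d=proj(s,[.486,-.118,.05],o);print(c,d)
x,y=[int(v) for v in c];y0=max(0,y-75);x0=max(0,x-175)
print(x0,y0);cv2.imwrite("pics/w3c.png",cv2.resize(f[y0:y0+140,x0:x0+250,::-1],None,fx=3.2,fy=3.2,interpolation=cv2.INTER_CUBIC))
E
```

```text
[ 0.502 -0.257  0.274] [-3.139  0.004 -0.059] 5.3667 0.08883070716126946
[ 0.581 -0.262  0.476] [-0.272  0.018 -0.962]
[257.71640945 182.29732259] [173.69470265 185.63124092]
82 107
```

View pics/w3c.png

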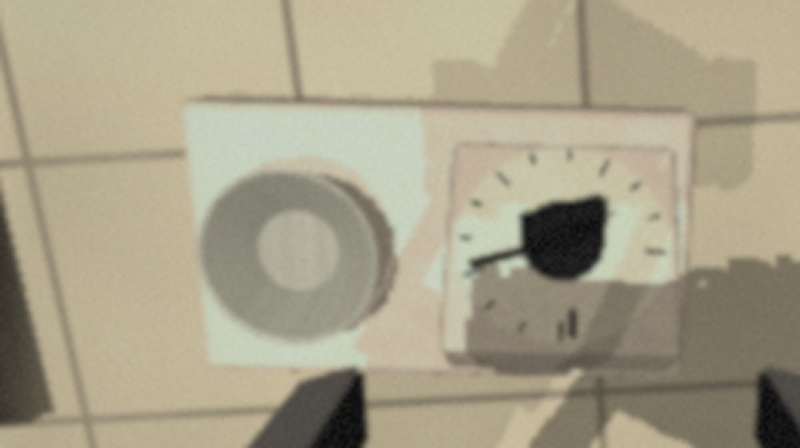

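The crop shows the pointer still at about 1.15 rad (tip at crop (473,264), zero mark at (568,325)), so the fingers passed over or beside the bar without turning it. I'll go down again with open fingers and take a combined scene and side crop to see the real heights.

Request:
step_arm:
  plan:
    - [[0,-2,-40,0,90],[0,-2,-80,0,85],[0,-2,-120,0,75],[0,-2,-150,0,70],[0,-2,-180,-0.02,70],[0,-2,-193,-0.02,70],[0,-2,-193,-0.02,70],[0,-2,-193,-0.02,70]]

```text
time: 6.08
tool_pos: [0.5006, -0.2582, 0.0799]
ee_rot: [-3.139, 0.006, -0.08]
wrist_force: [0.4, 0.0, 0.7]
width: 0.0659
```

```bash
python3 - <<'E'
from h import *
from bench import robot,cams
o=robot.get_obs();print(o["tool_pos"],o["width"],o["wrist_force"])
L=[]
for n in("scene","side"):
    s=cams.snapshot(n);pickle.dump((s,o),open(n+"1.pkl","wb"));c=proj(s,[.495,-.257,.08]);p=proj(s,o["tool_pos"]);x,y=[int(v) for v in c]
    x0=max(0,x-65);y0=max(0,y-95)
    im=cv2.resize(s["frame"][y0:y0+150,x0:x0+130,::-1],None,fx=3,fy=3,interpolation=cv2.INTER_CUBIC);L.append(im)
    q=((np.array(p)-[x0,y0]+.5)*3).astype(int);cv2.circle(im,q,2,(0,0,255),-1);print(n,x0,y0,"tcp in crop",q,im.shape)
cv2.imwrite("pics/d1.png",np.hstack([i[:450,:390] for i in L]))
E
```

```text
[ 0.5006212  -0.25815404  0.07985153] 0.06588170963220805 [0.36694292 0.00281192 0.72996946]
scene 45 116 tcp in crop [197 293] (450, 390, 3)
side 215 180 tcp in crop [209 287] (450, 390, 3)
```

View pics/d1.png

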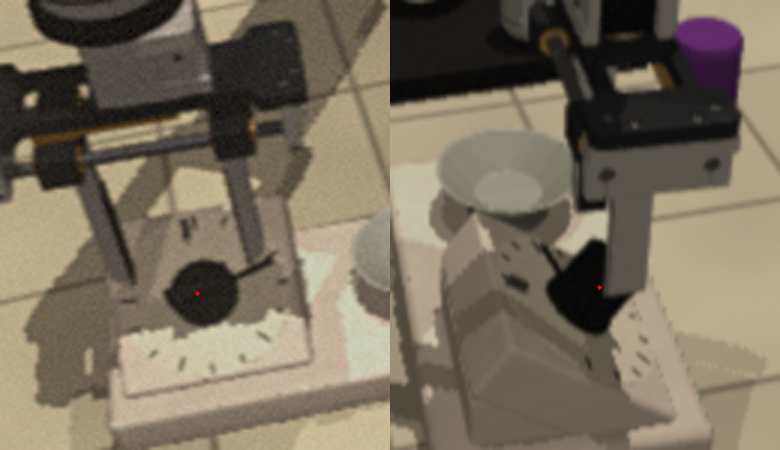

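The tips straddle the knob: in the left crop they are at (125,283) and (258,262), and in the right crop the near tip is at (235,293). They look higher than the marked TCP, so I'll triangulate the tip.

```bash
python3 - <<'E'
from h import *
np.set_printoptions(precision=4,suppress=True)
a,o=pickle.load(open("scene1.pkl","rb"));b,_=pickle.load(open("side1.pkl","rb"))
A=(86.7,210.3);B=(293.3,277.7)
p=tri([ray(a,A),ray(b,B)]);print("finger -y tip",p,proj(a,p)-A,proj(b,p)-B,"expected",o["tool_pos"]+[-.003,-.039,0])
# black knob: bar end points in both views
def cr(i,x,y): return (45+x/3,116+y/3) if i==0 else (215+x/3,180+y/3)
tip=tri([ray(a,cr(0,272,253)),ray(b,cr(1,151,243))]);print("pointer tip",tip)
n=np.array([.5716,-.0479,.8192]);up=np.array([-.8163,.0684,.5736]);side=np.array([.0836,.9965,0]);D=np.array([.487,-.257,.065])
for th in(1.1,1.2): print("pred tip",D+.008*n+.047*(np.cos(th)*up+np.sin(th)*side))
for i,s in((0,a),(1,b)):
  f=s["frame"];g=f.max(2);c=proj(s,D+.02*n).astype(int)
  for nm,v in(("D",D),("bar top",D+.036*n)): 
    q=proj(s,v);print(i,nm,(q-([45,116],[215,180])[i])*3)
E
```

```text
finger -y tip [ 0.5028 -0.2946  0.104 ] [ 0.2871 -0.4827] [0.4533 0.4643] expected [ 0.4976 -0.2972  0.0799]
pointer tip [ 0.4809 -0.2099  0.0771]
pred tip [ 0.4777 -0.2142  0.0838]
pred tip [ 0.4813 -0.2126  0.0813]
0 D [200.6115 293.6908]
0 bar top [191.6141 283.4461]
1 D [182.6367 309.166 ]
1 bar top [222.0391 263.2849]
```

The triangulated fingertip is about 22 mm above the reported TCP. The light contact felt at TCP z 0.077 against a bar top near 0.097 agrees. The real tips therefore sit about 20 mm behind the TCP, and I'll go that much lower, watching the force.

Request:
step_arm:
  plan:
    - [[1,0,30,0,70],[1,0,40,-0.12,65],[1,0,40,-0.24,60],[1,0,40,-0.36,53],[1,0,40,-0.48,53],[1,0,40,-0.6,53],[1,0,30,-0.62,53],[1,0,10,-0.62,53]]

```text
time: 6.85
tool_pos: [0.5062, -0.2612, 0.0969]
ee_rot: [-3.14, -0.01, -0.698]
wrist_force: [-0.4, -0.6, 0.2]
width: 0.0498
```

Request:
step_arm:
  plan:
    - [[0,0,-6,0,53],[0,0,-12,0,53],[0,0,-18,0,53],[0,0,-24,0,53],[0,0,-30,0,53],[0,0,-30,0,53]]

```text
time: 7.35
tool_pos: [0.5029, -0.259, 0.0615]
ee_rot: [3.141, 0.002, -0.7]
wrist_force: [-0.3, -0.1, 0.1]
width: 0.0498
```

Request:
step_arm:
  plan:
    - [[0,0,0,0,45],[0,0,0,0,38],[0,0,0,0,32],[0,0,0,0,32],[0,0,0,0.1,32],[0,0,0,0.2,32],[0,0,0,0.2,32]]

```text
time: 7.93
tool_pos: [0.506, -0.2589, 0.0648]
ee_rot: [-3.139, -0.005, -0.497]
wrist_force: [4.1, 3.9, 3.3]
width: 0.0303
```

Request:
step_arm:
  plan:
    - [[0,0,3,0.08,31],[0,0,3,0.16,30],[0,0,3,0.24,29],[0,0,3,0.32,27],[0,0,3,0.4,25],[0,0,3,0.4,24]]

```text
time: 8.43
tool_pos: [0.5052, -0.2585, 0.0675]
ee_rot: [-3.14, -0.004, -0.099]
wrist_force: [2.2, 3.5, 3.8]
width: 0.0227
```

Request:
step_arm:
  plan:
    - [[0,0,0,0.02,20],[0,0,0,0.02,17],[0,0,0,0.02,14],[0,0,0,0.02,10],[0,0,0,0.02,10],[0,0,0,0.02,10]]

```text
time: 8.93
tool_pos: [0.5034, -0.2575, 0.0665]
ee_rot: [-3.138, 0.001, -0.081]
wrist_force: [0.2, 6.3, 5.8]
width: 0.0119
```

```bash
python3 w.py w4; python3 - <<'E'
from h import *
s,o=pickle.load(open("w4.pkl","rb"));f=s["frame"];print(o["wrist_force"],o["wrist_torque"])
x,y=[int(v) for v in proj(s,[.487,-.257,.065],o)];print(x,y)
x0=max(0,x-80);y0=max(0,y-70)
cv2.imwrite("pics/w4c.png",cv2.resize(f[y0:y0+150,x0:x0+180,::-1],None,fx=3.5,fy=3.5,interpolation=cv2.INTER_CUBIC))
E
```

```text
[ 0.503 -0.257  0.067] [-3.138  0.001 -0.081] 8.9333 0.011866803063166271
[ 0.581 -0.265  0.27 ] [-0.268  0.024 -0.963]
[0.1897186  6.3378876  5.83846243] [ 1.26295773  0.01716876 -0.0430806 ]
257 239
```

View pics/w4c.png

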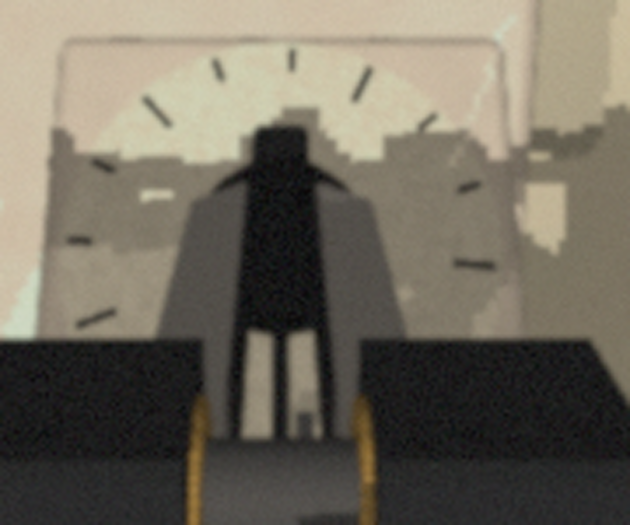

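The bar is gripped square between the pads at a width of 11.9 mm. The pointer (280,400) lies straight up the slope beside the stop block (305,425). I'll nudge it slightly towards the stop, release and lift.

Request:
step_arm:
  plan:
    - [[0,0,0,0.03,10],[0,0,0,0.05,10],[0,0,0,0.05,10],[0,0,0,0.05,20],[0,0,0,0.05,35],[0,0,0,0.05,50],[0,0,0,0.05,50],[0,0,0,0.05,50]]

```text
time: 9.65
tool_pos: [0.503, -0.2598, 0.0653]
ee_rot: [3.141, 0.001, -0.031]
wrist_force: [-0.5, -0.1, -0.4]
width: 0.0416
```

Request:
step_arm:
  plan:
    - [[0,0,25,0,55],[0,0,60,0,70],[0,0,100,0,90],[0,0,140,0,100],[0,0,180,0,100],[20,40,200,0,100],[30,80,200,0,100],[40,120,200,0,100]]

```text
time: 10.32
tool_pos: [0.5432, -0.1453, 0.2682]
ee_rot: [3.14, -0.004, -0.034]
wrist_force: [1.8, 0.5, -0.4]
width: 0.093
```

Request:
step_arm:
  plan:
    - [[0,40,0,0,100],[0,80,0,0,100],[0,120,0,0,100],[0,150,0,0,100],[0,180,0,0,100],[0,180,0,0,100],[0,180,0,0,100],[0,180,0,0,100]]

```text
time: 10.98
tool_pos: [0.5421, 0.0343, 0.2655]
ee_rot: [3.141, 0.0, -0.031]
wrist_force: [-0.6, -0.5, 0.4]
width: 0.0939
```

```bash
python3 w.py w5
```

```text
[0.542 0.034 0.266] [ 3.141  0.    -0.031] 10.9833 0.0938608591220431
[0.62  0.032 0.469] [-0.269  0.007 -0.963]
```

View pics/w5.png

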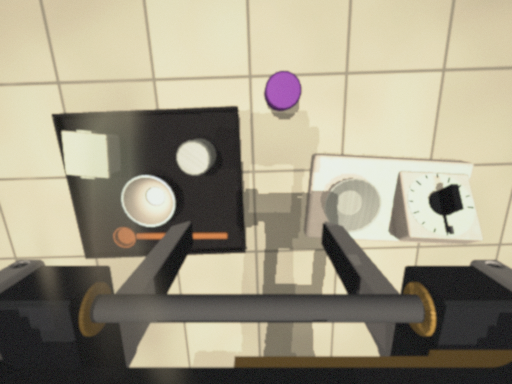

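The view shows the knob pointer straight up the slope (tip near (449,231)), the steel dabba at (196,157) on the tray, and the purple lookalike at (283,90) off the tray. The bowl is at (149,201), the tub at (87,154) and the spoon at row 236. I'll measure the dabba, seat and pointer, and enlarge the dabba to confirm it.

```bash
python3 - <<'E'
from h import *
np.set_printoptions(precision=4,suppress=True)
s,o=pickle.load(open("w5.pkl","rb"));f=s["frame"];g=cv2.cvtColor(f,cv2.COLOR_RGB2GRAY)
def circ(x0,x1,y0,y1,rmin,rmax,z):
    c=cv2.HoughCircles(cv2.medianBlur(g[y0:y1,x0:x1],3),cv2.HOUGH_GRADIENT_ALT,1,5,param1=120,param2=.5,minRadius=rmin,maxRadius=rmax)
    for x,y,r in (c[0] if c is not None else []):
        p=onz(s,(x+x0,y+y0),z,o);q=onz(s,(x+x0+r,y+y0),z,o);print(x+x0,y+y0,"r",r,p,"R mm",1000*np.linalg.norm(p-q))
print("dabba");circ(165,230,130,190,12,30,.076)
print("bowl rim");circ(110,190,165,235,20,35,.046)
print("seat floor");circ(315,395,165,235,6,18,.043)
print("rim");circ(315,395,165,235,20,36,.062)
n=np.array([.5716,-.0479,.8192]);up=np.array([-.8163,.0684,.5736]);side=np.array([.0836,.9965,0]);D=np.array([.487,-.257,.065])
for th in(-.1,0,.1): print("pred tip",th,proj(s,D+.008*n+.047*(np.cos(th)*up+np.sin(th)*side),o))
print("D",proj(s,D,o),"pred disc c",proj(s,D+.006*n,o),"bar top",proj(s,D+.036*n,o))
A=cv2.resize(f[125:195,165,None] if 0 else f[125:195,160:240,::-1],(400,350),interpolation=cv2.INTER_CUBIC)
B=cv2.resize(f[175:245,395:475,::-1],(400,350),interpolation=cv2.INTER_CUBIC)
cv2.imwrite("pics/w5c.png",np.hstack([A,B]))
E
```

```text
dabba
193.0 158.0 r 18.213062 [0.5718 0.1271 0.076 ] R mm 26.8557677533103
bowl rim
149.0 198.0 r 25.825008 [0.5043 0.2134 0.046 ] R mm 42.69848305351743
seat floor
350.0 203.0 r 12.434912 [ 0.4846 -0.1208  0.043 ] R mm 20.859144010809946
rim
351.0 203.0 r 27.191788 [ 0.4906 -0.1155  0.062 ] R mm 43.58094849816977
pred tip -0.1 [453.0972 231.2721]
pred tip 0 [450.0494 231.2722]
pred tip 0.1 [446.9384 230.9642]
D [440.5803 203.1714] pred disc c [443.1946 202.0023] bar top [457.4079 195.6461]
```

View pics/w5c.png

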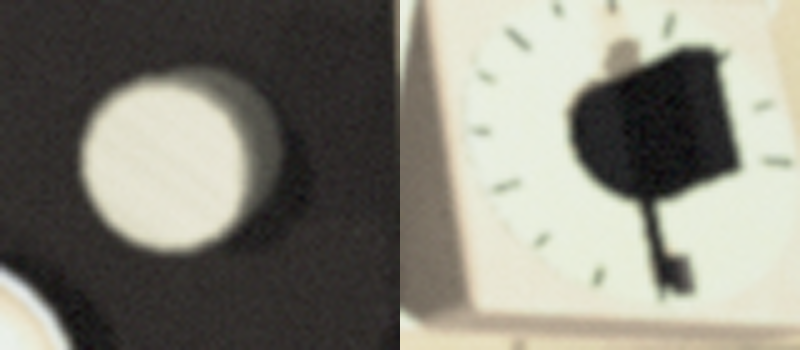

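The crop confirms the steel-white lid (not purple) on the tray, radius 26.9 mm against the given 26.5 mm, at (0.572, 0.127). On the dial, the pointer rests against the stop block. Now for the dabba.

Request:
step_arm:
  plan:
    - [[10,31,0,0,90],[20,62,-10,0,85],[29,93,-30,0,85],[29,93,-65,0,85],[29,93,-100,0,85],[29,93,-120,0,85],[29,93,-120,0,85],[29,93,-120,0,85]]

```text
time: 11.7
tool_pos: [0.5706, 0.1265, 0.1445]
ee_rot: [3.141, 0.003, -0.032]
wrist_force: [-1.1, -0.6, 0.7]
width: 0.0798
```

Request:
step_arm:
  plan:
    - [[0,0,-20,0,85],[0,0,-40,0,85],[0,0,-60,0,85],[0,0,-80,0,85],[0,0,-100,0,85],[0,0,-115,0,85],[0,0,-124,0,85],[0,0,-124,0,85]]

```text
time: 12.37
tool_pos: [0.5714, 0.1272, 0.0218]
ee_rot: [3.141, 0.0, -0.031]
wrist_force: [0.1, 0.1, 0.3]
width: 0.0799
```

Request:
step_arm:
  plan:
    - [[0,0,0,0,75],[0,0,0,0,67],[0,0,0,0,62],[0,0,0,0,58],[0,0,0,0,55],[0,0,0,0,50],[0,0,0,0,50],[0,0,0,0,50]]

```text
time: 13.03
tool_pos: [0.5717, 0.1279, 0.0226]
ee_rot: [3.141, -0.001, -0.03]
wrist_force: [0.0, -0.3, 4.7]
width: 0.0514
```

Request:
step_arm:
  plan:
    - [[0,0,5,0,50],[0,0,15,0,50],[0,0,35,0,50],[0,0,60,0,50],[0,0,90,0,50],[0,0,110,0,50],[0,0,110,0,50],[0,0,110,0,50]]

```text
time: 13.7
tool_pos: [0.5717, 0.1282, 0.133]
ee_rot: [-3.141, -0.003, -0.03]
wrist_force: [-0.2, 0.2, -3.6]
width: 0.0509
```

```bash
python3 - <<'E'
from h import *
from bench import robot,cams
o=robot.get_obs();print(o["tool_pos"],o["width"],o["wrist_force"])
L=[]
for n in("scene","side"):
    s=cams.snapshot(n);pickle.dump((s,o),open(n+"2.pkl","wb"));p=proj(s,o["tool_pos"]);x,y=[int(v) for v in p]
    x0=min(max(0,x-65),382);y0=min(max(0,y-85),234)
    im=cv2.resize(s["frame"][y0:y0+150,x0:x0+130,::-1],None,fx=3,fy=3,interpolation=cv2.INTER_CUBIC);L.append(im)
    for d,c in((0,(0,0,255)),(-.016,(255,0,0)),(.054,(0,255,0))):
        q=((np.array(proj(s,o["tool_pos"]+[0,0,d]))-[x0,y0]+.5)*3).astype(int);cv2.circle(im,q,3,c,-1);print(n,d,q)
    print(x0,y0)
cv2.imwrite("pics/d2.png",np.hstack(L))
E
```

```text
[0.57174386 0.12820313 0.13295562] 0.0508761584854532 [-0.16296087  0.24170386 -3.5782368 ]
scene 0 [196 259]
scene -0.016 [194 278]
scene 0.054 [206 189]
255 83
side 0 [198 259]
side -0.016 [197 278]
side 0.054 [199 191]
197 56
```

View pics/d2.png

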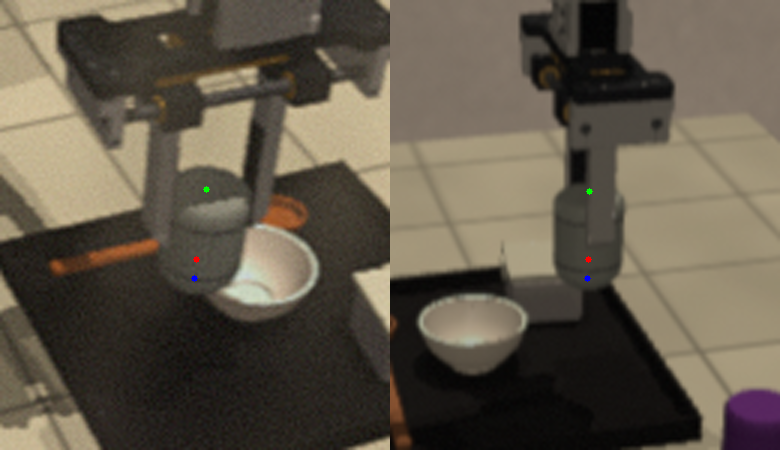

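The dabba is held upright at a width of 51 mm. Its foot is near the predicted blue dot about 16 mm below the TCP, and the fingertips are well above the foot. The other items are undisturbed. I'll carry it over to the seat at (0.4865, -0.1187).

Request:
step_arm:
  plan:
    - [[-5,-15,0,0,50],[-14,-40,0,0,50],[-24,-70,0,0,50],[-34,-100,0,0,50],[-45,-130,0,0,50],[-54,-155,0,0,50],[-60,-175,0,0,50],[-65,-190,0,0,50]]

```text
time: 14.47
tool_pos: [0.5036, -0.0643, 0.1295]
ee_rot: [3.141, 0.004, -0.032]
wrist_force: [0.3, 0.1, -2.2]
width: 0.0508
```

Request:
step_arm:
  plan:
    - [[-7,-20,0,0,50],[-14,-40,0,0,50],[-18,-52,0,0,50],[-20,-57,0,0,50],[-20,-57,0,0,50],[-20,-57,0,0,50],[-20,-57,0,0,50],[-20,-57,0,0,50]]

```text
time: 15.13
tool_pos: [0.4861, -0.1182, 0.1314]
ee_rot: [-3.141, 0.001, -0.029]
wrist_force: [0.1, -0.4, -1.6]
width: 0.0514
```

```bash
python3 - <<'E'
from h import *
from bench import robot
np.set_printoptions(precision=4,suppress=True)
o=robot.get_obs();print(o["tool_pos"],o["wrist_force"],o["width"],"to seat",(np.array([.4865,-.1187,.0596])-o["tool_pos"])*1000)
E
```

```text
[ 0.4861 -0.1182  0.1314] [ 0.0822 -0.3793 -1.6203] 0.051444854205633286 to seat [  0.3845  -0.4743 -71.8263]
```

Request:
step_arm:
  plan:
    - [[0,0,-10,0,50],[0,0,-25,0,50],[0,0,-40,0,50],[0,0,-50,0,50],[0,0,-58,0,50],[0,0,-62,0,50],[0,0,-62,0,50],[0,0,-62,0,50]]

```text
time: 15.8
tool_pos: [0.4863, -0.119, 0.07]
ee_rot: [3.141, -0.0, -0.03]
wrist_force: [0.7, -0.6, -1.5]
width: 0.0508
```

Request:
step_arm:
  plan:
    - [[0,0,-2,0,50],[0,0,-4,0,50],[0,0,-6,0,50],[0,0,-6,0,50],[0,0,-6,0,50]]

```text
time: 16.22
tool_pos: [0.486, -0.119, 0.0637]
ee_rot: [3.142, 0.0, -0.03]
wrist_force: [0.0, 0.6, -1.1]
width: 0.0512
```

Request:
step_arm:
  plan:
    - [[0,0,-1,0,50],[0,0,-2,0,50],[0,0,-3,0,50],[0,0,-3,0,50],[0,0,-3,0,50]]

```text
time: 16.63
tool_pos: [0.486, -0.119, 0.0606]
ee_rot: [3.142, 0.0, -0.03]
wrist_force: [-0.2, 0.3, -1.5]
width: 0.051
```

Request:
step_arm:
  plan:
    - [[0,0,-1,0,50],[0,0,-1,0,50],[0,0,-2,0,50],[0,0,-2,0,50]]

```text
time: 16.97
tool_pos: [0.4863, -0.119, 0.0596]
ee_rot: [3.141, -0.001, -0.03]
wrist_force: [-1.2, 0.8, 3.0]
width: 0.0508
```

Contact came at the expected height with little sideways force, so it is seated. I'll release slowly and lift.

Request:
step_arm:
  plan:
    - [[0,0,0,0,55],[0,0,0,0,57],[0,0,0,0,60],[0,0,0,0,65],[0,0,0,0,70],[0,0,0,0,70],[0,0,0,0,70],[0,0,0,0,70]]

```text
time: 17.63
tool_pos: [0.4861, -0.119, 0.0587]
ee_rot: [3.142, 0.0, -0.03]
wrist_force: [0.7, 0.1, 0.3]
width: 0.0655
```

Request:
step_arm:
  plan:
    - [[0,0,10,0,70],[0,0,25,0,70],[0,0,50,0,70],[0,0,80,0,80],[0,0,115,0,90],[0,0,150,0,100],[0,0,190,0,100],[0,0,190,0,100]]

```text
time: 18.3
tool_pos: [0.4894, -0.1202, 0.2593]
ee_rot: [3.136, -0.016, -0.03]
wrist_force: [0.8, 0.5, 0.6]
width: 0.0933
```

Request:
step_arm:
  plan:
    - [[0,0,0,0,100],[0,0,0,0,100]]

```text
time: 18.47
tool_pos: [0.486, -0.119, 0.2489]
ee_rot: [3.141, -0.0, -0.03]
wrist_force: [0.1, -0.9, -0.1]
width: 0.0942
```

```bash
python3 w.py w6; python3 - <<'E'
from h import *
np.set_printoptions(precision=4,suppress=True)
s,o=pickle.load(open("w6.pkl","rb"));f=s["frame"];g=cv2.cvtColor(f,cv2.COLOR_RGB2GRAY)
p=proj(s,[.4865,-.1187,.113],o);x,y=[int(v) for v in p];print("pred lid",p)
x0,y0=x-45,y-45
c=cv2.HoughCircles(cv2.medianBlur(g[y0:y0+90,x0:x0+90],3),cv2.HOUGH_GRADIENT_ALT,1,5,param1=120,param2=.5,minRadius=12,maxRadius=40)
for a,b,r in (c[0] if c is not None else []):
    q=onz(s,(a+x0,b+y0),.113,o);e=onz(s,(a+x0+r,b+y0),.113,o);print(a+x0,b+y0,r,q,"R",np.linalg.norm(q-e)*1000)
n=np.array([.5716,-.0479,.8192]);up=np.array([-.8163,.0684,.5736]);D=np.array([.487,-.257,.065]);print("pred zero tip",proj(s,D+.008*n+.047*up,o))
cv2.imwrite("pics/w6c.png",cv2.resize(f[max(0,y-75):y+85,x-80:x+180,::-1],None,fx=3,fy=3,interpolation=cv2.INTER_CUBIC));print("crop0",x-80,max(0,y-75))
E
```

```text
[ 0.486 -0.119  0.249] [ 3.141 -0.    -0.03 ] 18.4667 0.09416664916741424
[ 0.564 -0.122  0.452] [-0.268  0.007 -0.963]
pred lid [256.3575 183.6788]
258.0 184.0 33.763985 [ 0.486  -0.1208  0.113 ] R 44.17412845399171
258.0 184.0 20.288637 [ 0.486  -0.1208  0.113 ] R 26.543275102720074
257.0 176.0 18.897146 [ 0.4967 -0.1198  0.113 ] R 24.51940596746008
257.0 176.0 29.457825 [ 0.4967 -0.1198  0.113 ] R 38.22293759488436
294.0 210.0 17.353447 [ 0.4487 -0.1682  0.113 ] R 23.33536252913621
pred zero tip [354.4951 201.8902]
crop0 176 108
```

View pics/w6c.png

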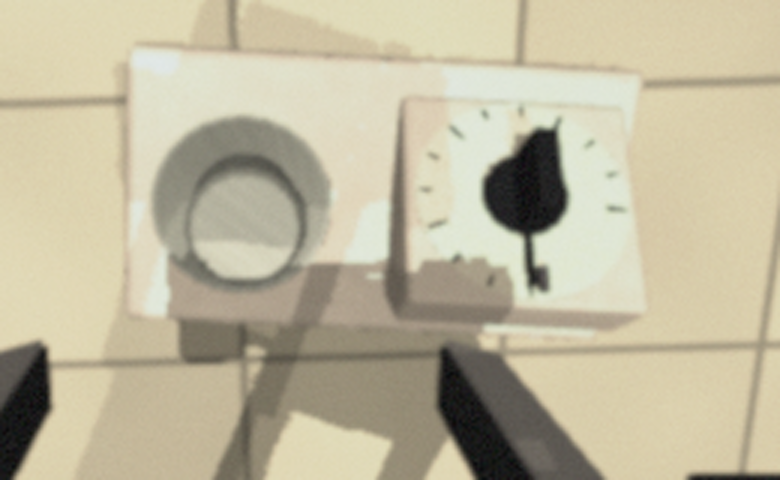

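The dabba stands in the dish, with its lid at (258,184). The lid radius comes out at 26.5 mm at the seated height, so it is at the right depth, about 2 mm from my seat estimate. The pointer is at its stop block. I'm handing in.

```bash
python3 -c "
from bench import robot
print(robot.close_job())"
```

```text
the job is handed in; nothing more can be done
None
```

The knob is back at its zero stop, and the dabba is seated upright in the cradle and released. I handed the job in about 18.5 s into the 72 s. The hand-in reports no verdict.

**Last checks:**
- **Knob:** the pointer rests against the stop block, and its tip is within about 3 px of the position predicted for zero.
- **Dabba:** the lid measures 26.5 mm in radius at the seated height of 113 mm, so it is at the right depth. It is centred about 2 mm from my estimate of the seat, inside the 7 mm limit. I judged uprightness by eye only, from the last wrist picture.
- **Gripper:** open, about 19 cm above where it let go, and touching nothing.

**What failed or disagreed:**
- **First knob attempt:** it missed because the fingers closed above the bar, and the pointer ended slightly further clockwise. Triangulation put the real fingertips about 20 mm behind the reported TCP. I went lower and the second attempt worked.
- **Seat position:** separate measurements of the cradle centre differed by up to about 5 mm, so I used a rounded value from the closest ones.
- **Tub, bowl and spoon:** they looked undisturbed when I lifted the dabba. I did not measure them again afterwards.

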